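Wipe the reader window, then hold the tube carrier square in the reader's corner

ROBOT

A 6-joint arm with a two-finger parallel gripper is mounted at the origin on the work surface. World frame = base frame: x ahead of the robot, y to its left, z up, the work surface at z = 0. Lengths are in m, angles in rad, forces in N, time in s.
With the tool pointing down it reaches from about 0.3 to 0.775 m from the base axis. Payload 14.6 kg.
Tool frame: the origin (TCP) lies midway between the tips of the shut fingers; the grasp point (between the pads) lies 19 mm behind it (ctrl.pinch_z is the distance from the TCP to the grasp point, in m); z points along the fingers, y is the line along which they close (so a half turn about z gives the same grasp; the last joint's range is limited). The gripper opens to 94 mm and grips with 3 to 60 N. Pads are 16 mm wide; open, the fingers measure 119 mm over their backs; the gripper's body (75 mm by 177 mm) begins 78 mm behind the grasp point.
Start: joints at [-1.168, 0.3, 1.521, -0, 1.321, -0.067], TCP at [0.249, -0.49, 0.205] pointing down, gripper open.
Joint ranges: [-3.03, 3.03], [-0.79, 2.21], [0.23, 2.52], [-1.04, 4.18], [0, 3.07], [-2.55, 2.55]. Speed limits (rad/s): [2.22, 2.22, 2.57, 3.14, 3.14, 3.14].

INTERFACE

Orientations are given as [roll, pitch, yaw] about the fixed x, y, z axes, in that order (R = Rz(yaw) Ry(pitch) Rx(roll)).
In Python, from station import ctrl gives the robot as it stands.
- The arm moves only by the tool jog_arm, never from a script. Its argument "motion" is a list of rows, each a list of 7 numbers: the shift along the tool's x, y, z in m, then the turn, a rotation vector about the tool's x, y, z in rad, then the opening, from -1 (shut) to 1 (fully open). In form: [[tx, ty, tz, rx, ry, rz, gripper], ...]. A call has 1 to 5 rows; each row shifts and turns the commanded pose from where the row before left it, along the tool's axes as they then stand; what a row does not reach is not made up. A row lasts 1/10 s, in which the tool goes at most 50 mm and 8.59 degrees, less where a joint would pass 70% of its speed; a pose out of reach is approached as far as the arm can. A call is refused whole if a number of a shift passes 0.05 or a number of a turn 0.15, either way. A call with a gripper value outside its range is refused whole. The fingers move at their own pace and stop on an object; "squeeze" is the grip in N (left out, the last holds). Time passes only in rows, so rows that do not move let the fingers close. It gives the time, the measured TCP pose, the force, the opening and the grip force at its end, in the units of the state.
- ctrl.get_obs(): the state, without advancing time (a new reading comes with each control period).
- ctrl.camera(name): name is "side" or "top" or "wrist"; returns the picture (420x560x3 uint8, red, green, blue); there is no depth.
- ctrl.camera_model(name): a dict with "intrinsics" (3x3 intrinsics, pixels), "rvec" (rotation vector, rad) and "tvec" (3), from world to camera coordinates, as OpenCV has them. Camera axes: x right, y down, z forward; pixel columns grow to the right and rows downward; lengths in m; the calibration is good to about 2 mm. The wrist camera is an equidistant fisheye: a pixel r from the principal point sees the ray r / f radians off the axis. A picture is of the moment at which its call begins: read the wrist's pose just before it. camera_model takes no time and is no camera call; for the wrist camera it gives the pose at the moment of the call.
- ctrl.hand_in(): hands the job in; it is judged then, once.
The state is a dict: "time_s": time; "qpos": joint angles; "joint_vel": joint speeds; "tau": joint torques, N m; "ee_pos": TCP position; "eef_rot": TCP orientation; "force": force on the tool from outside, world axes, zero at the start; "moment": the same for the moment, N m; "grip_width": finger opening in m; "grip_force": force on a finger pad.
Only numpy, scipy, OpenCV 4.12 (cv2) and the standard library are available. Lean on these libraries where they do the work, as an engineer would, in place of code of your own. Each camera call takes 0.05 s, during which the arm holds its last target. There are 200 camera calls.

TASK

Get the carrier of blood tubes read: first wipe the reader's window by pulling its sprung lever all the way down and easing it slowly back up without letting it snap. Then stand the tube carrier on the reader's plate, press it into the corner until it touches both the end fence and the side fence, and finish while still holding it pressed squarely there - do not let go. Leave everything else on the bench where it stands.

Things in the scene. Friction and masses are not known exactly. Their poses are not given: they have to be found in the camera images.
- wiper (a joint): wiper lever: steel rod 12 mm thick, 140 mm long, swinging in an upright plane on the front of the reader's white tower and sticking out on its right (-y of seat). Value in rad: 0 at rest (handle up), 0.6 at the bottom stop. A spring drives it back to 0: about 5 N at the handle to start, 10 N at the bottom; let go, it snaps back. Easing it back takes a second or more
- wiper_grip (a point): middle of the lever's grey cross handle: round bar 18 mm thick, 75 mm long, level, from the lever's end towards the front (-x of seat), parallel to the hinge axis: pinched from above, it turns between the fingers. Point on the bar's axis, 50 mm in front of the tower; 135 mm above the bench at rest, 53 mm at the bottom
- wiper_pivot (a point): point on the lever's hinge axis, in the same upright plane as wiper_grip and 140 mm from it; the handle moves on a circle about it. The axis is level and parallel to the x axis of seat; pivot 100 mm above the bench
- seat (a point): where carrier_center lies when the carrier is home: 55 mm above the top of the reader's grey plate (slick, 8 mm thick, on the bench; reaches 105 mm to -x, 205 to +x, 62 to each side of here). x axis level towards the end fence, y axis level towards the side fence. The reader is fixed; its white tower, 125 mm wide, 135 mm high, begins 98 mm along +x
- end_fence: polished steel end fence on the plate: 84 mm long, 45 mm high, its face looks to -x of the reader and lies 80 mm along +x from seat. Origin: under seat at the plate's top; axes as seat
- side_fence: polished steel side fence on the plate: 174 mm long, 45 mm high, 12 mm thick, its face looks to -y of the reader and lies 35 mm along +y from seat. It meets the end fence in the corner. Origin: under seat at the plate's top; axes as seat
- carrier_center (a point): centre of the loose tube carrier, half-way up its 110 mm: grey block 160 (x) x 70 (y) x 50 mm, rows of tubes at both ends (tops at 80 mm), and between them an upright grip plate 10 mm thick (y), 50 mm long (x), from the block up to 110 mm. z up; about 0.4 kg. Either end may go to the end fence. Stands on the bench left or right of the reader
- foam_rack: black foam rack with round holes and four tubes, 130 x 90 mm, 90 mm high with tubes, no grip plate; bystander on the bench at the other side of the reader. Origin: centre of its underside
- tape: roll of white tape lying flat, 64 mm across, 18 mm high; bystander. Origin: centre of its underside
- timer: flat white bench timer, 55 x 65 x 18 mm; bystander. Origin: centre of its underside
- bottle: white bottle, 52 mm across, 100 mm high; bystander. Origin: centre of its underside
- cup: clear cup, 60 mm across, 60 mm high; bystander. Origin: centre of its underside
- carton: small carton, 110 x 80 x 85 mm; bystander. Origin: centre of its underside
Mind the look-alikes: they are no part of the job. Several things look just like the part that bears carrier_center: the one meant starts farthest to the robot's left.

How it is judged:
On the way, in this order (a step that is already met when the one before it is completed fails the run):
1. the lever is pulled down through its stroke, with the carrier not yet in the reader (value of joint wiper above 0.54 rad and horizontal distance between carrier_center and seat above 0.1 m), for 0.1 s.
2. the lever is back up at rest, with the carrier not yet in the reader (value of joint wiper below 0.06 rad and horizontal distance between carrier_center and seat above 0.1 m), for 0.2 s.
3. the carrier stands in the corner and is pressed against both fences (distance between carrier_center and seat below 0.006 m and contact force between carrier and end_fence above 0.5 N and contact force between carrier and side_fence above 0.5 N), for 0.3 s.
At the end, for the whole second after the job is handed in: The gripper still presses the carrier: upright (0.04 rad) on the plate, in the corner within 4 mm and square within 0.03 rad, over 0.5 N against the end fence and against the side fence, fingers on it (1 N), at rest; lever back up (under 0.06 rad) (contact force between carrier and end_fence above 0.5 N and contact force between carrier and side_fence above 0.5 N and contact force between the fingers and carrier above 1 N and horizontal distance between carrier_center and seat below 0.004 m and z of carrier_center in the frame of seat between -0.004 and 0.004 m and angle between the x axis of carrier_center and the x axis of seat, either way round below 0.03 rad and angle between carrier_center's own z axis and vertical below 0.04 rad and linear speed of carrier below 0.02 m/s and value of joint wiper below 0.06 rad); the arm keeps its last pose, push and grip.
It fails at once if the lever snaps back (faster than 1.5 rad/s) (velocity of joint wiper below -1.5 rad/s).
It fails at once if the carrier is tipped over (angle between carrier_center's own z axis and vertical above 0.5 rad).
It fails at once if something else on the bench is moved by more than 40 mm (distance of any of foam_rack, tape, timer, bottle, cup, carton from where it was at the start of the episode above 0.04 m).
It also fails if it takes over 72 s, if anything falls off the work surface, if the arm or the gripper's body presses on something with over 40 N, if the wrist force passes 120 N, or if a joint passes its speed limit or range.

## Working session

There is one attempt and no reset: what is moved stays moved. The work goes in short steps, Python scripts to look and compute and a tool call to move; the robot and the scene stay as the last step left them, time stands still between calls to the robot, and variables do not carry over. Pictures are saved under pics/ and viewed, at most 10 in all, crops included, and the job is handed in when it is done.

Besides the shell and the picture viewer there is one more tool, called after "Request:" by a JSON object that holds its "op" and its "data", one argument or row to a line. jog_arm: Moves the arm, as the interface text tells. Its arguments: {"type":"object","properties":{"motion":{"type":"array"},"squeeze":{"type":"number"}},"required":["motion"]}

```bash
ls; mkdir -p pics; cat > h.py <<'E'
import numpy as np,cv2
from station import ctrl
def ray(m,uv,wrist=False):
    K=np.array(m["intrinsics"]);R=cv2.Rodrigues(np.array(m["rvec"],float))[0];t=np.array(m["tvec"],float).ravel()
    x=(uv[0]-K[0,2])/K[0,0];y=(uv[1]-K[1,2])/K[1,1]
    if wrist:
        r=np.hypot(x,y)+1e-12;d=np.array([x/r*np.sin(r),y/r*np.sin(r),np.cos(r)])
    else: d=np.array([x,y,1.])
    return -R.T@t,R.T@d
def onz(m,uv,z,wrist=False):
    c,d=ray(m,uv,wrist);return c+d*(z-c[2])/d[2]
def px(m,P):
    return cv2.projectPoints(np.array(P,float).reshape(-1,3),np.array(m["rvec"],float),np.array(m["tvec"],float),np.array(m["intrinsics"]),None)[0].reshape(-1,2)
E
python3 - <<'E'
from h import *
for n in("top","side"):
    im=ctrl.camera(n);cv2.imwrite(f"pics/{n}0.png",im[:,:,::-1]);m=ctrl.camera_model(n);print(n,m["intrinsics"],ray(m,(280,210)))
print(ctrl.get_obs())
E
```

```text
pics
top [[406.44421506   0.         272.86153961]
 [  0.         406.44421506 210.2912375 ]
 [  0.           0.           1.        ]] (array([0.45997186, 0.02085116, 1.09696399]), array([ 0.08758619, -0.02487641, -0.99600141]))
side [[407.13732884   0.         281.9435159 ]
 [  0.         407.13732884 209.96351661]
 [  0.           0.           1.        ]] (array([0.33380838, 1.00256977, 0.6813475 ]), array([ 0.21266093, -0.84997599, -0.4820155 ]))
{'time_s': 0.1, 'qpos': array([-1.16759658e+00,  3.00376510e-01,  1.52152768e+00,  3.92442453e-05,
        1.32068652e+00, -6.65700199e-02]), 'joint_vel': array([-0.00131024, -0.00211748, -0.00155386, -0.00030318, -0.00223633,
        0.00212232]), 'tau': array([ 1.39057465e-03, -5.32643580e+01, -3.53282261e+01,  7.09800376e-02,
        2.35068554e-02, -6.60486262e-05]), 'ee_pos': array([ 0.24890348, -0.49019259,  0.2049608 ]), 'eef_rot': array([-3.14059934e+00, -1.04320683e-04,  4.69759980e-01]), 'force': array([-0.42143143, -0.81103589, -0.04280473]), 'moment': array([ 0.00605195, -0.00417203,  0.00131672]), 'grip_force': 0.0, 'grip_width': 0.09374358512571745}
```

View pics/top0.png

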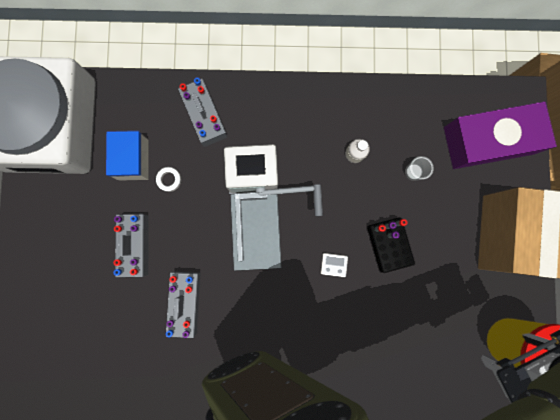

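View pics/side0.png

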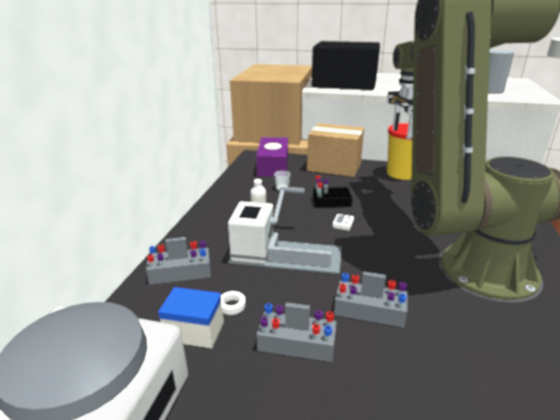

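Top view: up is +x and left is +y. Three carriers could be taken for the one meant: A at (129,245), B at (182,304) and C at (203,110). A is the farthest left, so I choose A. The black foam rack at (390,245) has no grip plate. The reader's plate is at (257,230), its tower at (250,165) and the lever handle at (318,200).

```bash
cat > m.py <<'E'
from h import *
im=cv2.imread("pics/top0.png");m=ctrl.camera_model("top")
a=im[90:345,95:345];cv2.imwrite("pics/crop.png",cv2.resize(a,None,fx=2.35,fy=2.35,interpolation=cv2.INTER_CUBIC))
for n,uv in dict(A=(129,245),B=(182,304),C=(203,110)).items(): print(n,onz(m,uv,.05).round(3))
hsv=cv2.cvtColor(im,cv2.COLOR_BGR2HSV)
# tower top (white)
def rect(mask,roi,z,lab):
    k=np.zeros_like(mask);x0,y0,x1,y1=roi;k[y0:y1,x0:x1]=mask[y0:y1,x0:x1]
    cs=cv2.findContours(k,cv2.RETR_EXTERNAL,cv2.CHAIN_APPROX_NONE)[0];c=max(cs,key=cv2.contourArea)
    b=cv2.boxPoints(cv2.minAreaRect(c));P=np.array([onz(m,p,z) for p in b])
    print(lab,b.round(1).tolist(),P[:,:2].round(4).tolist(),'ctr',P.mean(0).round(4),'sides',np.linalg.norm(P[1]-P[0]).round(4),np.linalg.norm(P[2]-P[1]).round(4),'ang',np.degrees(np.arctan2(*(P[1]-P[0])[1::-1])).round(2))
w=((hsv[...,2]>200)*255).astype(np.uint8)
rect(w,(215,135,285,200),.135,'tower')
for p in [(129,220),(129,270),(114,240),(250,250),(238,230),(318,200),(290,190),(127,243)]: print(p,hsv[p[1],p[0]])
g=((hsv[...,2]>75)*255).astype(np.uint8)
rect(g,(100,200,155,290),.05,'A')
rect(g,(305,180,335,220),.135,'handle')
E
python3 m.py
```

```text
A [0.455 0.38  0.05 ]
B [0.309 0.239 0.05 ]
C [0.813 0.202 0.05 ]
tower [[223.6999969482422, 147.39999389648438], [274.6000061035156, 144.8000030517578], [276.6000061035156, 184.6999969482422], [225.8000030517578, 187.3000030517578]] [[0.6932, 0.1345], [0.702, 0.0124], [0.6052, 0.0059], [0.5967, 0.127]] ctr [0.6493 0.07   0.135 ] sides 0.1224 0.097 ang -85.9
(129, 220) [100  10 151]
(129, 270) [140   5 155]
(114, 240) [170  13  57]
(250, 250) [ 98  24 170]
(238, 230) [100  15 206]
(318, 200) [105  16 155]
(290, 190) [ 99  13 195]
(127, 243) [120  10  53]
A [[113.0, 277.0], [113.0, 214.0], [143.0, 214.0], [143.0, 277.0]] [[0.3735, 0.4163], [0.534, 0.4245], [0.5353, 0.3475], [0.3748, 0.3403]] ctr [0.4544 0.3822 0.05  ] sides 0.1606 0.077 ang 2.93
handle [[304.29998779296875, 185.3000030517578], [319.79998779296875, 183.39999389648438], [323.70001220703125, 214.6999969482422], [308.20001220703125, 216.60000610351562]] [[0.6048, -0.0603], [0.6101, -0.0974], [0.5353, -0.1072], [0.53, -0.0704]] ctr [ 0.5701 -0.0838  0.135 ] sides 0.0375 0.0755 ang -81.76
```

View pics/crop.png

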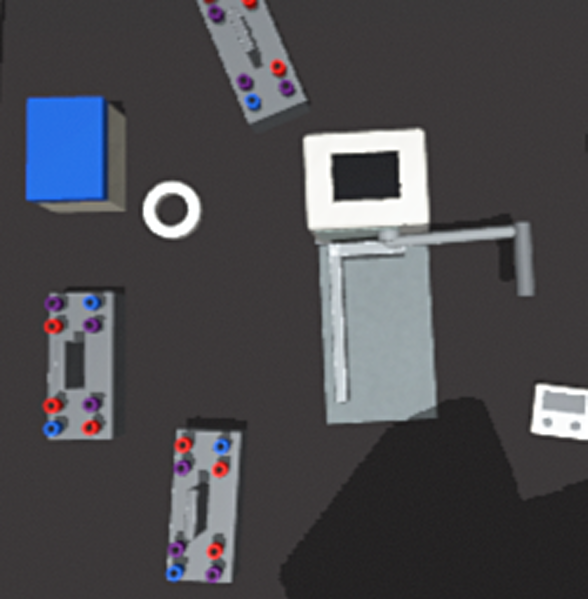

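The crop confirms A: crop (80,365), the leftmost carrier, with a tube row at each end and a grip plate between. Next I cast rays for the seat frame and the handle.

```bash
cat > m2.py <<'E'
from h import *
m=ctrl.camera_model("top")
c=lambda u,v,z:onz(m,(u/2.35+95-.3,v/2.35+90-.3),z)[:2]
FL,FR,R=c(327,424,.008),c(437,416,.008),c(429,245,.008)
print('plate',FL,FR,R,np.linalg.norm(FL-FR))
yaw=0.070;ex=np.array([np.cos(yaw),np.sin(yaw)]);ey=np.array([-ex[1],ex[0]])
print('edge yaw',np.arctan2(*(R-FR)[::-1]),np.arctan2(*(FR-FL)[::-1])+np.pi/2)
print('seat from plate',(FL+FR)/2+.105*ex)
T=np.array([.6493,.07]);print('seat from tower',T-(.0485+.098)*ex)
print('pivot',c(388,240,.106),'bar near/far',c(524,222,.144),c(526,295,.135))
s=ctrl.camera_model("side")
for S in ((.503,.060),):
  S=np.array(S)
  print('side fence top px',px(m,[[*(S+.035*ey+a*ex),.053] for a in(-.094,.08)]),'end',px(m,[[*(S+.08*ex+a*ey),.053] for a in(.03,-.04)]))
E
python3 m2.py
```

```text
plate [0.39340863 0.11359125] [ 0.40445022 -0.01047292] [0.59906551 0.00175021] 0.12455455308965144
edge yaw 0.06272423841671128 0.0887651452708913
seat from plate [0.50367228 0.05890316]
seat from tower [0.50315878 0.05975337]
pivot [0.59102453 0.0464093 ] bar near/far [ 0.60680503 -0.09125129] [ 0.53373852 -0.09490678]
side fence top px [[242.37183773 266.05848022]
 [239.25301811 198.24484689]] end [[241.1879817  198.1453905 ]
 [268.25162971 196.75432937]]
```

Request:
{"op": "jog_arm", "data": {
  "motion": [
    [0.03,0,-0.03,0,0,0.13,1],
    [0.04,-0.03,0,0,0,0.13,1],
    [0.04,-0.03,0,0,0,0.14,1],
    [0.03,-0.04,0,0,0,0,1],
    [0.03,-0.04,0,0,0,0,1]
  ],
  "squeeze": 40
}}

```text
time_s: 0.6
ee_pos: [0.389, -0.3134, 0.2352]
eef_rot: [-3.141, 0.0, 0.076]
force: [0.5, -1.0, 0.2]
grip_width: 0.0936
grip_force: 0.0
```

Request:
{"op": "jog_arm", "data": {
  "motion": [
    [0.033,-0.037,0,0,0,0,1],
    [0.033,-0.037,0,0,0,0,1],
    [0.033,-0.037,0,0,0,0,1],
    [0.033,-0.037,0,0,0,0,1],
    [0.033,-0.037,0,0,0,0,1]
  ]
}}

```text
time_s: 1.1
ee_pos: [0.5395, -0.1161, 0.2353]
eef_rot: [-3.141, 0.0, 0.077]
force: [0.9, -0.7, 0.8]
grip_width: 0.0942
grip_force: 0.0
```

Request:
{"op": "jog_arm", "data": {
  "motion": [
    [0.018,-0.023,0,0,0,0,1],
    [0,0,0,0,0,0,1],
    [0,0,0,0,0,0,1]
  ]
}}

```text
time_s: 1.4
ee_pos: [0.5547, -0.0935, 0.2349]
eef_rot: [-3.141, 0.001, 0.078]
force: [0.3, -0.7, 0.0]
grip_width: 0.0939
grip_force: 0.0
```

```bash
python3 - <<'E'
from h import *
import pickle
m=ctrl.camera_model("wrist");im=ctrl.camera("wrist");cv2.imwrite("pics/w1.png",im[:,:,::-1]);pickle.dump(m,open("w1.pkl","wb"));o=ctrl.get_obs();print(o["ee_pos"],o["eef_rot"],m["intrinsics"],ray(m,(280,210),True))
E
```

```text
[ 0.55443436 -0.09409049  0.23515817] [-3.14151721e+00  6.82080867e-04  7.70601775e-02] [[325.1922621   0.        275.7401258]
 [  0.        325.1922621 210.5493203]
 [  0.          0.          1.       ]] (array([ 0.63070315, -0.08718356,  0.41454381]), array([-0.25836453, -0.03353229, -0.96546536]))
```

View pics/w1.png

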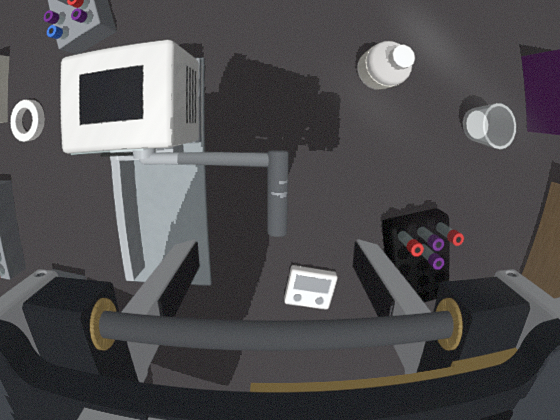

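The wrist view shows the lever rod from (145,155) to (275,158) and the handle bar from (278,152) to (277,236). The fingers are below, at (195,245) and (365,245), astride the bar.

```bash
python3 - <<'E'
from h import *
import pickle
m=pickle.load(open("w1.pkl","rb"))
for n,uv,z in [('near',(278.5,155),.144),('mid',(278,195),.14),('far',(277.5,233),.135),('L',(269,200),.135),('R',(287.5,200),.135),('rodL',(150,156),.11),('plateR',(203,62),.008),('plateR2',(210,284),.008),('towerFR top',(186,152),.135),('towerFL top',(63,150),.135),('fence in bottom',(133,281),.053),('fence corner',(130,157),.053)]:
    print(n,onz(m,uv,z,True).round(4))
E
```

```text
near [ 0.6054 -0.0916  0.144 ]
mid [ 0.5705 -0.0939  0.14  ]
far [ 0.5341 -0.0964  0.135 ]
L [ 0.5643 -0.0865  0.135 ]
R [ 0.5655 -0.1028  0.135 ]
rodL [0.5943 0.034  0.11  ]
plateR [0.7056 0.0096 0.008 ]
plateR2 [ 0.4053 -0.0107  0.008 ]
towerFR top [ 0.6023 -0.0103  0.135 ]
towerFL top [0.6013 0.1235 0.135 ]
fence in bottom [0.4208 0.0882 0.053 ]
fence corner [0.5855 0.0831 0.053 ]
```

Request:
{"op": "jog_arm", "data": {
  "motion": [
    [0,0,0.04,0,0,0,1],
    [0,0,0.04,0,0,0,1],
    [0,0,0.039,0,0,0,1],
    [0,0,0,0,0,0,0],
    [0,0,0,0,0,0,-1]
  ],
  "squeeze": 40
}}

```text
time_s: 1.95
ee_pos: [0.5548, -0.0946, 0.1176]
eef_rot: [3.141, -0.0, 0.076]
force: [-0.1, -0.7, 1.0]
grip_width: 0.0817
grip_force: 0.0
```

Request:
{"op": "jog_arm", "data": {
  "motion": [
    [0,0,0,0,0,0,-1],
    [0,0,0,0,0,0,-1],
    [0,0,0,0,0,0,-1],
    [0,0,0,0,0,0,-1],
    [0,0,0,0,0,0,-1]
  ]
}}

```text
time_s: 2.45
ee_pos: [0.5549, -0.0937, 0.1168]
eef_rot: [3.141, -0.0, 0.077]
force: [0.4, -0.2, -0.9]
grip_width: 0.0416
grip_force: 0.0
```

Request:
{"op": "jog_arm", "data": {
  "motion": [
    [0,0,0,0,0,0,-1],
    [0,0,0,0,0,0,-1],
    [0,0,0,0,0,0,-1],
    [0,0,0,0,0,0,-1],
    [0,0,0,0,0,0,-1]
  ]
}}

```text
time_s: 2.95
ee_pos: [0.5549, -0.0945, 0.1165]
eef_rot: [3.14, -0.0, 0.077]
force: [1.2, -6.4, -0.0]
grip_width: 0.0169
grip_force: 40.0
```

Request:
{"op": "jog_arm", "data": {
  "motion": [
    [0,0.002,0.0082,0,0,0,-1],
    [0,0.0014,0.0083,0,0,0,-1],
    [0,0.0008,0.0083,0,0,0,-1],
    [0,0.0004,0.0084,0,0,0,-1],
    [0,-0.0002,0.0084,0,0,0,-1]
  ]
}}

```text
time_s: 3.45
ee_pos: [0.5553, -0.0989, 0.0754]
eef_rot: [3.14, -0.001, 0.077]
force: [-4.4, -4.7, 9.7]
grip_width: 0.0169
grip_force: 40.0
```

Request:
{"op": "jog_arm", "data": {
  "motion": [
    [0,-0.0006,0.0084,0,0,0,-1],
    [0,-0.0012,0.0083,0,0,0,-1],
    [0,-0.0016,0.0082,0,0,0,-1],
    [0,-0.0021,0.0082,0,0,0,-1],
    [0,-0.002,0.006,0,0,0,-1]
  ]
}}

```text
time_s: 3.95
ee_pos: [0.5549, -0.0927, 0.0362]
eef_rot: [3.138, -0.001, 0.077]
force: [-3.9, -18.3, 5.9]
grip_width: 0.017
grip_force: 40.0
```

Request:
{"op": "jog_arm", "data": {
  "motion": [
    [0,0,0.001,0,0,0,-1],
    [0,0,0,0,0,0,-1],
    [0,0,0,0,0,0,-1]
  ]
}}

```text
time_s: 4.25
ee_pos: [0.5549, -0.0926, 0.0353]
eef_rot: [3.139, -0.001, 0.077]
force: [-2.8, -14.0, 5.7]
grip_width: 0.0171
grip_force: 40.0
```

Request:
{"op": "jog_arm", "data": {
  "motion": [
    [0,0.002,0.001,0,0,0,-1],
    [0,0,0.001,0,0,0,-1],
    [0,0,0,0,0,0,-1]
  ]
}}

```text
time_s: 4.55
ee_pos: [0.5549, -0.0921, 0.0336]
eef_rot: [-3.141, -0.0, 0.077]
force: [-6.2, 4.1, 11.7]
grip_width: 0.0169
grip_force: 40.0
```

```bash
python3 - <<'E'
from h import *
im=ctrl.camera("wrist");cv2.imwrite("pics/w2.png",im[:,:,::-1])
E
```

```text
(no output)
```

View pics/w2.png

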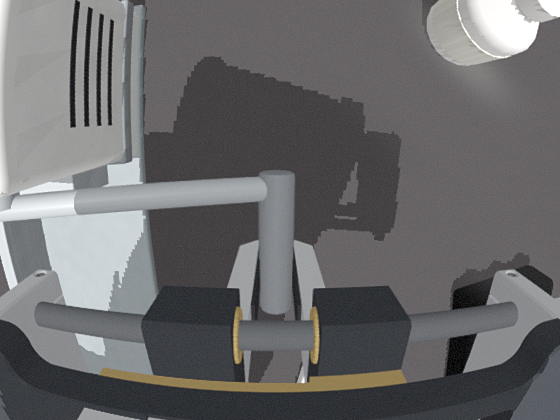

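The handle bar at (276,240) is still held between the fingers, with the lever at its bottom stop. I ease it back up.

Request:
{"op": "jog_arm", "data": {
  "motion": [
    [0,0.0015,-0.0053,0,0,0,-1],
    [0,0.0014,-0.0053,0,0,0,-1],
    [0,0.0012,-0.0054,0,0,0,-1],
    [0,0.001,-0.0055,0,0,0,-1],
    [0,0.0008,-0.0055,0,0,0,-1]
  ]
}}

```text
time_s: 5.1
ee_pos: [0.5552, -0.0982, 0.0601]
eef_rot: [-3.141, -0.0, 0.077]
force: [-0.6, 6.8, 1.0]
grip_width: 0.017
grip_force: 40.0
```

Request:
{"op": "jog_arm", "data": {
  "motion": [
    [0,0.0006,-0.0056,0,0,0,-1],
    [0,0.0004,-0.0056,0,0,0,-1],
    [0,0.0002,-0.0056,0,0,0,-1],
    [0,0,-0.0056,0,0,0,-1],
    [0,-0.0002,-0.0056,0,0,0,-1]
  ]
}}

```text
time_s: 5.6
ee_pos: [0.5552, -0.0983, 0.0877]
eef_rot: [-3.14, 0.0, 0.077]
force: [0.0, 12.0, -1.1]
grip_width: 0.0172
grip_force: 40.0
```

Request:
{"op": "jog_arm", "data": {
  "motion": [
    [0,-0.0004,-0.0056,0,0,0,-1],
    [0,-0.0006,-0.0056,0,0,0,-1],
    [0,-0.0009,-0.0055,0,0,0,-1],
    [0,-0.0011,-0.0054,0,0,0,-1],
    [0,-0.001,-0.004,0,0,0,-1]
  ]
}}

```text
time_s: 6.1
ee_pos: [0.5539, -0.0942, 0.11]
eef_rot: [-3.139, 0.004, 0.078]
force: [18.4, -0.8, -54.1]
grip_width: 0.0169
grip_force: 40.0
```

Request:
{"op": "jog_arm", "data": {
  "motion": [
    [0,0,-0.001,0,0,0,-1],
    [0,0,0,0,0,0,-1],
    [0,0,0,0,0,0,-1]
  ]
}}

```text
time_s: 6.4
ee_pos: [0.5535, -0.0943, 0.1099]
eef_rot: [-3.138, 0.006, 0.077]
force: [13.6, 4.6, -40.8]
grip_width: 0.0171
grip_force: 40.0
```

Force of -54 N means the lever is already at its top stop, so the bar rolled about 6 mm in the pads. Its depth at the bottom is therefore uncertain. I regrip and repeat the stroke until the bottom stop shows in the force.

Request:
{"op": "jog_arm", "data": {
  "motion": [
    [0,0,0.002,0,0,0,-1],
    [0,0,0.002,0,0,0,-1],
    [0,0,0,0,0,0,-0.3],
    [0,0,0,0,0,0,-0.3],
    [0,0,0,0,0,0,-0.3]
  ]
}}

```text
time_s: 6.9
ee_pos: [0.5552, -0.0958, 0.1112]
eef_rot: [3.141, -0.001, 0.077]
force: [-0.4, -0.3, -0.4]
grip_width: 0.0325
grip_force: 0.0
```

Request:
{"op": "jog_arm", "data": {
  "motion": [
    [0,0,0,0,0,0,-0.3],
    [0,0,0,0,0,0,-0.3],
    [0,0,0,0,0,0,-0.3]
  ]
}}

```text
time_s: 7.2
ee_pos: [0.555, -0.0956, 0.111]
eef_rot: [3.142, -0.0, 0.077]
force: [-0.4, 0.2, -1.1]
grip_width: 0.0327
grip_force: 0.0
```

Request:
{"op": "jog_arm", "data": {
  "motion": [
    [0,-0.001,-0.006,0,0,0,-0.3],
    [0,0,0,0,0,0,-1],
    [0,0,0,0,0,0,-1],
    [0,0,0,0,0,0,-1],
    [0,0,0,0,0,0,-1]
  ],
  "squeeze": 30
}}

```text
time_s: 7.7
ee_pos: [0.5549, -0.0946, 0.1169]
eef_rot: [3.141, -0.0, 0.077]
force: [-0.1, -1.0, 1.1]
grip_width: 0.0172
grip_force: 30.0
```

Request:
{"op": "jog_arm", "data": {
  "motion": [
    [0,0,0,0,0,0,-1],
    [0,0,0,0,0,0,-1]
  ]
}}

```text
time_s: 7.9
ee_pos: [0.555, -0.0946, 0.117]
eef_rot: [3.141, -0.0, 0.077]
force: [0.5, -1.4, 2.5]
grip_width: 0.017
grip_force: 30.0
```

Request:
{"op": "jog_arm", "data": {
  "motion": [
    [0,0.0018,0.0082,0,0,0,-1],
    [0,0.0012,0.0083,0,0,0,-1],
    [0,0.0007,0.0083,0,0,0,-1],
    [0,0.0003,0.0084,0,0,0,-1],
    [0,-0.0002,0.0084,0,0,0,-1]
  ]
}}

```text
time_s: 8.4
ee_pos: [0.5554, -0.0988, 0.0756]
eef_rot: [3.141, -0.001, 0.077]
force: [-2.9, -3.8, 10.6]
grip_width: 0.0172
grip_force: 30.0
```

Request:
{"op": "jog_arm", "data": {
  "motion": [
    [0,-0.0005,0.0084,0,0,0,-1],
    [0,-0.001,0.0083,0,0,0,-1],
    [0,-0.0013,0.0082,0,0,0,-1],
    [0,-0.0016,0.0082,0,0,0,-1],
    [0,-0.0018,0.0065,0,0,0,-1]
  ]
}}

```text
time_s: 8.9
ee_pos: [0.5549, -0.0926, 0.036]
eef_rot: [3.141, -0.001, 0.077]
force: [-3.0, -4.2, 10.4]
grip_width: 0.0171
grip_force: 30.0
```

Request:
{"op": "jog_arm", "data": {
  "motion": [
    [0,0,0.002,0,0,0,-1],
    [0,0,0.002,0,0,0,-1],
    [0,0,0.001,0,0,0,-1],
    [0,0,0,0,0,0,-1]
  ]
}}

```text
time_s: 9.3
ee_pos: [0.5548, -0.0912, 0.0313]
eef_rot: [-3.14, -0.0, 0.077]
force: [-4.1, 6.3, 12.2]
grip_width: 0.0172
grip_force: 30.0
```

Request:
{"op": "jog_arm", "data": {
  "motion": [
    [0,0.0005,0.002,0,0,0,-1],
    [0,0,0.002,0,0,0,-1],
    [0,0,0,0,0,0,-1]
  ]
}}

```text
time_s: 9.6
ee_pos: [0.5549, -0.0905, 0.0285]
eef_rot: [-3.139, -0.0, 0.077]
force: [-11.2, 17.8, 29.0]
grip_width: 0.0171
grip_force: 30.0
```

Request:
{"op": "jog_arm", "data": {
  "motion": [
    [0,0.0005,0.002,0,0,0,-1],
    [0,0,0.001,0,0,0,-1],
    [0,0,0,0,0,0,-1]
  ]
}}

```text
time_s: 9.9
ee_pos: [0.5561, -0.0904, 0.0268]
eef_rot: [-3.139, -0.004, 0.078]
force: [-11.2, 24.2, 38.4]
grip_width: 0.0173
grip_force: 30.0
```

Bottom stop confirmed at 38 N. I ease the lever up again.

Request:
{"op": "jog_arm", "data": {
  "motion": [
    [0,-0.001,-0.003,0,0,0,-1],
    [0,0.0008,-0.005,0,0,0,-1],
    [0,0.0014,-0.0053,0,0,0,-1],
    [0,0.0012,-0.0054,0,0,0,-1],
    [0,0.001,-0.0055,0,0,0,-1]
  ]
}}

```text
time_s: 10.4
ee_pos: [0.5562, -0.0965, 0.0487]
eef_rot: [3.141, -0.003, 0.077]
force: [5.3, 1.1, 2.2]
grip_width: 0.0173
grip_force: 30.0
```

Request:
{"op": "jog_arm", "data": {
  "motion": [
    [0,0.0008,-0.0055,0,0,0,-1],
    [0,0.0006,-0.0056,0,0,0,-1],
    [0,0.0004,-0.0056,0,0,0,-1],
    [0,0.0002,-0.0056,0,0,0,-1],
    [0,0,-0.0056,0,0,0,-1]
  ]
}}

```text
time_s: 10.9
ee_pos: [0.5561, -0.0989, 0.0764]
eef_rot: [3.14, -0.002, 0.077]
force: [5.1, -2.5, 0.7]
grip_width: 0.0171
grip_force: 30.0
```

Request:
{"op": "jog_arm", "data": {
  "motion": [
    [0,-0.0002,-0.0056,0,0,0,-1],
    [0,-0.0004,-0.0056,0,0,0,-1],
    [0,-0.0006,-0.0056,0,0,0,-1],
    [0,-0.0006,-0.004,0,0,0,-1],
    [0,-0.0004,-0.003,0,0,0,-1]
  ]
}}

```text
time_s: 11.4
ee_pos: [0.556, -0.0968, 0.1003]
eef_rot: [3.14, -0.003, 0.077]
force: [6.1, -4.2, 1.3]
grip_width: 0.0173
grip_force: 30.0
```

Request:
{"op": "jog_arm", "data": {
  "motion": [
    [0,-0.0006,-0.003,0,0,0,-1],
    [0,-0.0006,-0.003,0,0,0,-1],
    [0,-0.0006,-0.003,0,0,0,-1],
    [0,0,0,0,0,0,-1]
  ]
}}

```text
time_s: 11.8
ee_pos: [0.5558, -0.0951, 0.1094]
eef_rot: [3.14, -0.003, 0.077]
force: [5.0, -3.5, 2.8]
grip_width: 0.017
grip_force: 30.0
```

Request:
{"op": "jog_arm", "data": {
  "motion": [
    [0,-0.0004,-0.002,0,0,0,-1],
    [0,-0.0004,-0.002,0,0,0,-1],
    [0,0,-0.001,0,0,0,-1],
    [0,0,0,0,0,0,-1]
  ]
}}

```text
time_s: 12.2
ee_pos: [0.5556, -0.0944, 0.1126]
eef_rot: [3.14, -0.002, 0.077]
force: [12.8, -6.3, -13.1]
grip_width: 0.017
grip_force: 30.0
```

The top stop is reached at -13 N. I hold, then release.

Request:
{"op": "jog_arm", "data": {
  "motion": [
    [0,0,-0.001,0,0,0,-1],
    [0,0,0,0,0,0,-1],
    [0,0,0,0,0,0,1],
    [0,0,0,0,0,0,1],
    [0,0,0,0,0,0,1]
  ]
}}

```text
time_s: 12.7
ee_pos: [0.5547, -0.0936, 0.1145]
eef_rot: [-3.141, 0.0, 0.077]
force: [-0.2, 0.1, 0.0]
grip_width: 0.0378
grip_force: 0.0
```

Request:
{"op": "jog_arm", "data": {
  "motion": [
    [0,0,0,0,0,0,1],
    [0,0,-0.03,0,0,0,1],
    [0,0,-0.05,0,0,0,1],
    [0,0,-0.05,0,0,0,1],
    [0,0,-0.03,0,0,0,1]
  ]
}}

```text
time_s: 13.2
ee_pos: [0.5552, -0.0937, 0.2788]
eef_rot: [3.14, -0.004, 0.077]
force: [-1.1, 0.5, -0.5]
grip_width: 0.0779
grip_force: 0.0
```

```bash
python3 - <<'E'
from h import *
o=ctrl.get_obs();print(o["ee_pos"],o["eef_rot"],o["force"],o["grip_width"])
m=ctrl.camera_model("wrist");import pickle;pickle.dump(m,open("w3.pkl","wb"))
im=ctrl.camera("wrist");cv2.imwrite("pics/w3.png",im[:,:,::-1])
E
```

```text
[ 0.5551569  -0.0936829   0.27879912] [ 3.1403313  -0.00415889  0.07723592] [-1.09241799  0.54328416 -0.53895091] 0.07785618558818504
```

View pics/w3.png

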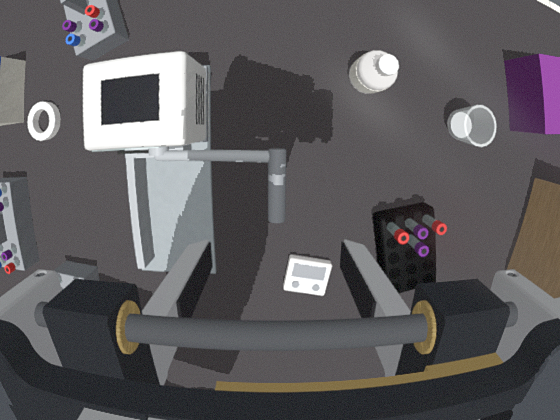

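The lever is back up: handle bar from (277,150) to (277,222), and nothing else has moved. Next I move over carrier A.

Request:
{"op": "jog_arm", "data": {
  "motion": [
    [-0.006,-0.048,0,0,0,0,1],
    [-0.006,-0.048,0,0,0,0,1],
    [-0.006,-0.048,0,0,0,0,1],
    [-0.006,-0.048,0,0,0,0,1],
    [-0.006,-0.048,0,0,0,0,1]
  ]
}}

```text
time_s: 13.75
ee_pos: [0.5055, 0.1451, 0.2746]
eef_rot: [-3.141, -0.0, 0.077]
force: [0.2, -0.5, -0.5]
grip_width: 0.094
grip_force: 0.0
```

Request:
{"op": "jog_arm", "data": {
  "motion": [
    [-0.006,-0.048,0,0,0,0,1],
    [-0.006,-0.048,0,0,0,0,1],
    [-0.006,-0.048,0,0,0,0,1],
    [-0.006,-0.048,0,0,0,0,1],
    [-0.006,-0.048,0,0,0,0,1]
  ]
}}

```text
time_s: 14.25
ee_pos: [0.4571, 0.3822, 0.2745]
eef_rot: [-3.142, -0.0, 0.077]
force: [1.0, 1.0, 0.3]
grip_width: 0.0942
grip_force: 0.0
```

Request:
{"op": "jog_arm", "data": {
  "motion": [
    [0,0,0,0,0,0,1],
    [0,0,0,0,0,0,1]
  ]
}}

```text
time_s: 14.45
ee_pos: [0.4575, 0.3808, 0.2739]
eef_rot: [3.141, 0.001, 0.079]
force: [0.4, -0.5, 0.8]
grip_width: 0.0937
grip_force: 0.0
```

```bash
python3 - <<'E'
from h import *
o=ctrl.get_obs();print(o["ee_pos"],o["eef_rot"],o["qpos"],o["grip_width"])
m=ctrl.camera_model("wrist");import pickle;pickle.dump(m,open("w4.pkl","wb"))
im=ctrl.camera("wrist");cv2.imwrite("pics/w4.png",im[:,:,::-1])
E
```

```text
[0.45753329 0.38076992 0.27391285] [3.14099268e+00 7.47111398e-04 7.89089212e-02] [ 6.32610809e-01  3.63940705e-01  1.27903954e+00 -1.17766473e-04
  1.49956338e+00  2.12450643e+00] 0.09366305759818258
```

View pics/w4.png

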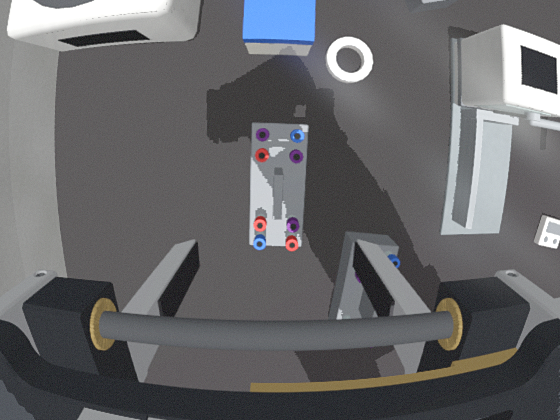

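The carrier block spans (251,125) to (302,246), with the grip plate top near (278,185) and tubes at both ends. Carrier B, at (370,275), stays clear of the fingers.

```bash
python3 - <<'E'
from h import *
import pickle
m=pickle.load(open("w4.pkl","rb"))
P={n:onz(m,uv,z,True) for n,uv,z in [('FL',(252,124),.05),('FR',(307,124.5),.05),('NR',(302,246),.05),('NL',(249,244),.05),('pF',(279,169),.11),('pN',(278,219),.11),('plateFR',(442,233),.008),('pfr2',(500,235),.008)]}
for k,v in P.items(): print(k,v.round(4))
c=(P['FL']+P['FR']+P['NL']+P['NR'])/4;print('c',c,'yaw',np.arctan2(*(P['FL']-P['NL'])[1::-1]),np.arctan2(*(P['FR']-P['NR'])[1::-1]),np.linalg.norm(P['FL']-P['FR']),np.linalg.norm(P['FL']-P['NL']))
im=cv2.imread("pics/w4.png");cv2.imwrite("pics/c4.png",cv2.resize(im[110:260,230:330],None,fx=4,fy=4,interpolation=cv2.INTER_CUBIC))
E
```

```text
FL [0.5321 0.4159 0.05  ]
FR [0.5368 0.3484 0.05  ]
NR [0.3784 0.3395 0.05  ]
NL [0.3758 0.4101 0.05  ]
pF [0.4866 0.3797 0.11  ]
pN [0.4313 0.3763 0.11  ]
plateFR [0.3966 0.1101 0.008 ]
pfr2 [ 0.3993 -0.0165  0.008 ]
c [0.45575843 0.37848267 0.05      ] yaw 0.03654276172577605 0.05586179358611443 0.06762178961764455 0.15638221391189705
```

View pics/c4.png

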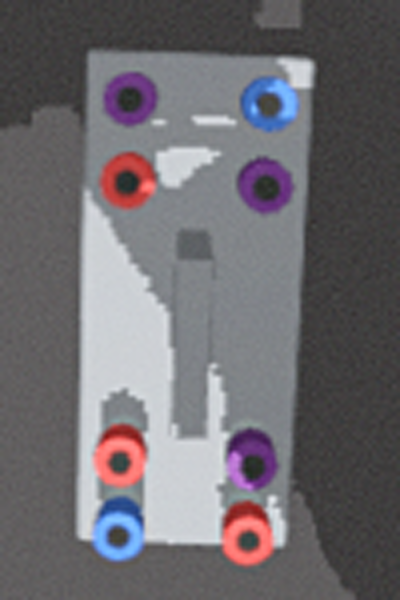

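Request:
{"op": "jog_arm", "data": {
  "motion": [
    [-0.0015,0.003,0.04,0,0,0.031,1],
    [0,0,0.045,0,0,0,1],
    [0,0,0.045,0,0,0,1],
    [0,0,0.045,0,0,0,1],
    [0,0,0.033,0,0,0,1]
  ]
}}

```text
time_s: 15.0
ee_pos: [0.4567, 0.3751, 0.0642]
eef_rot: [3.141, 0.001, 0.044]
force: [0.9, 0.4, 0.6]
grip_width: 0.0939
grip_force: 0.0
```

Request:
{"op": "jog_arm", "data": {
  "motion": [
    [0,0,0,0,0,0,-1],
    [0,0,0,0,0,0,-1],
    [0,0,0,0,0,0,-1],
    [0,0,0,0,0,0,-1],
    [0,0,0,0,0,0,-1]
  ],
  "squeeze": 30
}}

```text
time_s: 15.5
ee_pos: [0.4572, 0.3774, 0.0679]
eef_rot: [-3.14, -0.002, 0.046]
force: [-0.2, 0.6, 0.5]
grip_width: 0.0576
grip_force: 0.0
```

Request:
{"op": "jog_arm", "data": {
  "motion": [
    [0,0,0,0,0,0,-1],
    [0,0,0,0,0,0,-1],
    [0,0,0,0,0,0,-1],
    [0,0,0,0,0,0,-1],
    [0,0,0,0,0,0,-1]
  ]
}}

```text
time_s: 16.0
ee_pos: [0.4567, 0.3772, 0.0665]
eef_rot: [3.142, 0.0, 0.046]
force: [-0.8, 0.5, 1.0]
grip_width: 0.0174
grip_force: 0.0
```

Request:
{"op": "jog_arm", "data": {
  "motion": [
    [0,0,0,0,0,0,-1],
    [0,0,0,0,0,0,-1],
    [0,0,0,0,0,0,-1]
  ]
}}

```text
time_s: 16.3
ee_pos: [0.4566, 0.377, 0.0663]
eef_rot: [3.141, 0.0, 0.046]
force: [-0.1, 0.6, -2.5]
grip_width: 0.0097
grip_force: 30.0
```

The carrier is gripped, opening 9.7 mm. Next: lift, carry over the side fence, and stop short of the corner.

Request:
{"op": "jog_arm", "data": {
  "motion": [
    [0,0,-0.01,0,0,0,-1],
    [0,0,-0.03,0,0,0,-1],
    [0,0,-0.03,0,0,0,-1],
    [0,0,-0.025,0,0,0,-1],
    [0,0.01,0,0,0,0,-1]
  ]
}}

```text
time_s: 16.8
ee_pos: [0.4582, 0.3682, 0.1653]
eef_rot: [-3.138, -0.005, 0.047]
force: [0.1, 0.2, -4.7]
grip_width: 0.01
grip_force: 30.0
```

Request:
{"op": "jog_arm", "data": {
  "motion": [
    [0.0015,0.03,0,0,0,0,-1],
    [0.0015,0.04,0,0,0,0,-1],
    [0.0015,0.04,0,0,0,0,-1],
    [0.0015,0.04,0,0,0,0,-1],
    [0.0015,0.04,0,0,0,-0.022,-1]
  ]
}}

```text
time_s: 17.3
ee_pos: [0.4725, 0.1754, 0.1602]
eef_rot: [3.141, 0.002, 0.068]
force: [1.3, 1.0, -5.1]
grip_width: 0.0099
grip_force: 30.0
```

Request:
{"op": "jog_arm", "data": {
  "motion": [
    [0.0025,0.04,0,0,0,0,-1],
    [0.0025,0.04,0,0,0,0,-1],
    [0.002,0.03,0,0,0,0,-1],
    [0.002,0.015,0,0,0,0,-1],
    [0,0,0,0,0,0,-1]
  ]
}}

```text
time_s: 17.8
ee_pos: [0.4903, 0.0514, 0.1603]
eef_rot: [3.141, 0.002, 0.065]
force: [1.0, -0.5, -5.0]
grip_width: 0.0101
grip_force: 30.0
```

```bash
python3 - <<'E'
from h import *
o=ctrl.get_obs();print(o["ee_pos"],o["eef_rot"],o["force"],o["moment"])
m=ctrl.camera_model("wrist");import pickle;pickle.dump(m,open("w5.pkl","wb"))
im=ctrl.camera("wrist");cv2.imwrite("pics/w5.png",im[:,:,::-1])
E
```

```text
[0.4903219  0.05144784 0.16031822] [3.14130993e+00 1.77009656e-03 6.53044123e-02] [ 1.02533366 -0.45919769 -5.02357857] [0.02254868 0.02283161 0.03823036]
```

View pics/w5.png

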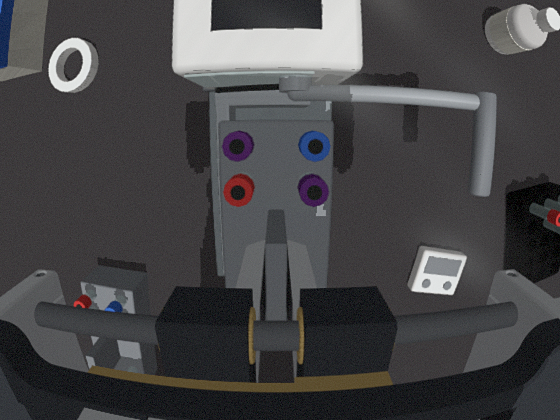

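The held carrier's front edge is at row 122, columns 219–333. The end fence (row 100) and lever rod (row 90) are ahead of it, and the side fence is at the left (215,200). I shift slightly back and right, then lower.

Request:
{"op": "jog_arm", "data": {
  "motion": [
    [-0.011,0.006,0,0,0,0,-1],
    [0,0,0.02,0,0,0,-1],
    [0,0,0.025,0,0,0,-1],
    [0,0,0.02,0,0,0,-1],
    [0,0,0.012,0,0,0,-1]
  ]
}}

```text
time_s: 18.35
ee_pos: [0.4789, 0.0473, 0.0829]
eef_rot: [-3.141, 0.002, 0.069]
force: [0.7, -0.8, -3.6]
grip_width: 0.0097
grip_force: 30.0
```

Request:
{"op": "jog_arm", "data": {
  "motion": [
    [0,0,0.003,0,0,0,-1],
    [0,0,0.003,0,0,0,-1],
    [0,0,0.002,0,0,0,-1],
    [0,0,0,0,0,0,-1]
  ]
}}

```text
time_s: 18.75
ee_pos: [0.4806, 0.0469, 0.0769]
eef_rot: [3.142, -0.001, 0.068]
force: [-1.1, 0.4, -4.4]
grip_width: 0.0097
grip_force: 30.0
```

Request:
{"op": "jog_arm", "data": {
  "motion": [
    [0,0,0.001,0,0,0,-1],
    [0,0,0.001,0,0,0,-1],
    [0,0,0.001,0,0,0,-1],
    [0,0,0,0,0,0,-1]
  ]
}}

```text
time_s: 19.15
ee_pos: [0.4807, 0.0469, 0.0742]
eef_rot: [3.142, -0.001, 0.068]
force: [-2.6, -0.2, 4.7]
grip_width: 0.01
grip_force: 30.0
```

Request:
{"op": "jog_arm", "data": {
  "motion": [
    [0.003,-0.002,-0.0004,0,0,0,-1],
    [0.004,-0.002,0,0,0,0,-1],
    [0.004,-0.002,0,0,0,0,-1],
    [0.004,-0.002,0,0,0,0,-1],
    [0.003,-0.001,0,0,0,0,-1]
  ]
}}

```text
time_s: 19.65
ee_pos: [0.4982, 0.0573, 0.0742]
eef_rot: [3.142, -0.0, 0.068]
force: [-3.8, -1.9, 6.0]
grip_width: 0.0101
grip_force: 30.0
```

Request:
{"op": "jog_arm", "data": {
  "motion": [
    [0,-0.001,0,0,0,0,-1],
    [0,0,0,0,0,0,-1],
    [0,0,0,0,0,0,-1]
  ]
}}

```text
time_s: 19.95
ee_pos: [0.4986, 0.0575, 0.0742]
eef_rot: [3.14, -0.002, 0.068]
force: [2.6, -6.2, 2.9]
grip_width: 0.0097
grip_force: 30.0
```

Request:
{"op": "jog_arm", "data": {
  "motion": [
    [0.001,0,0,0,0,0,-1],
    [0.001,0,0,0,0,0,-1],
    [0,0,0,0,0,0,-1]
  ]
}}

```text
time_s: 20.25
ee_pos: [0.4999, 0.0576, 0.0742]
eef_rot: [3.14, 0.0, 0.068]
force: [-3.3, -6.5, 6.9]
grip_width: 0.0098
grip_force: 30.0
```

Request:
{"op": "jog_arm", "data": {
  "motion": [
    [0.001,0,0,0,0,0,-1],
    [0.001,0,0,0,0,0,-1],
    [0,0,0,0,0,0,-1]
  ]
}}

```text
time_s: 20.55
ee_pos: [0.5019, 0.0577, 0.0742]
eef_rot: [3.14, -0.0, 0.068]
force: [-4.4, -7.5, 6.6]
grip_width: 0.0098
grip_force: 30.0
```

Request:
{"op": "jog_arm", "data": {
  "motion": [
    [0.001,0,-0.0003,0,0,0,-1],
    [0.001,0,0,0,0,0,-1],
    [0,0,0,0,0,0,-1]
  ]
}}

```text
time_s: 20.85
ee_pos: [0.5038, 0.0579, 0.0742]
eef_rot: [3.14, 0.0, 0.068]
force: [-2.6, -6.6, 4.2]
grip_width: 0.0096
grip_force: 30.0
```

Request:
{"op": "jog_arm", "data": {
  "motion": [
    [0.001,0,0,0,0,0,-1],
    [0,0,0,0,0,0,-1],
    [0,0,0,0,0,0,-1]
  ]
}}

```text
time_s: 21.15
ee_pos: [0.5044, 0.0579, 0.0743]
eef_rot: [3.14, 0.001, 0.068]
force: [-7.9, -7.5, 6.2]
grip_width: 0.01
grip_force: 30.0
```

Request:
{"op": "jog_arm", "data": {
  "motion": [
    [0.001,0,0,0,0,0,-1],
    [0,-0.0005,0,0,0,0,-1],
    [0,0,0,0,0,0,-1],
    [0,0,0,0,0,0,-1]
  ]
}}

```text
time_s: 21.55
ee_pos: [0.5045, 0.0579, 0.0742]
eef_rot: [3.14, 0.003, 0.068]
force: [-14.0, -13.0, 11.7]
grip_width: 0.0096
grip_force: 30.0
```

```bash
python3 - <<'E'
from h import *
o=ctrl.get_obs();print(o["ee_pos"],o["eef_rot"],o["force"],o["moment"])
m=ctrl.camera_model("wrist");import pickle;pickle.dump(m,open("w6.pkl","wb"))
im=ctrl.camera("wrist");cv2.imwrite("pics/w6.png",cv2.resize(im[60:300,190:350,::-1],None,fx=2.5,fy=2.5,interpolation=cv2.INTER_CUBIC))
E
```

```text
[0.50453327 0.05794452 0.07422642] [3.13967218 0.00336532 0.06816132] [-14.01932856 -12.95497679  11.74417833] [-2.03887759  2.1889782   0.10778164]
```

View pics/w6.png

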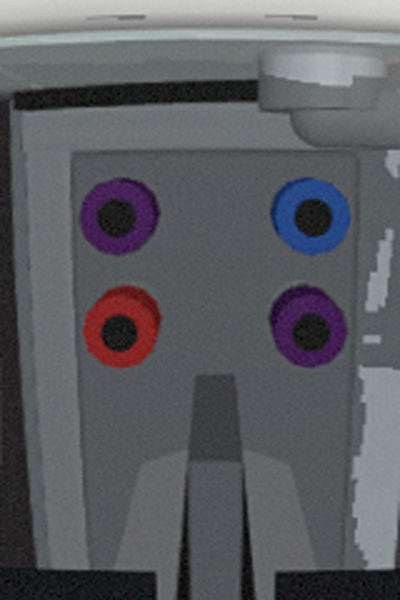

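The crop shows the block flush against both fences: the end fence along row 150 and the side fence along column 75. There is no gap at either, and the forces are steady at 14 N and 13 N. I hold, then hand in.

Request:
{"op": "jog_arm", "data": {
  "motion": [
    [0,0,0,0,0,0,-1],
    [0,0,0,0,0,0,-1],
    [0,0,0,0,0,0,-1],
    [0,0,0,0,0,0,-1],
    [0,0,0,0,0,0,-1]
  ]
}}

```text
time_s: 22.1
ee_pos: [0.5045, 0.058, 0.0742]
eef_rot: [3.14, 0.003, 0.068]
force: [-15.1, -12.2, 11.6]
grip_width: 0.0098
grip_force: 30.0
```

```bash
python3 -c "
from h import *
o=ctrl.get_obs();print(o['force'],o['ee_pos'],o['eef_rot']);print(ctrl.hand_in())"
```

```text
[-15.12999733 -12.23192503  11.64605394] [0.50451538 0.05797304 0.07421953] [3.13972338 0.00339084 0.06815423]
the job is handed in; nothing more can be done
None
```

I handed the job in at about 22 s: the lever was pulled to its bottom stop and eased back up (stroked twice, because the first pull's depth was uncertain), and the carrier is held pressed into the corner at about 15 N (end fence) and 12 N (side fence); the hand-in returned no verdict.

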